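Lay out a rind trial on a ripening tray

ROBOT

A 6-joint arm with a two-finger parallel gripper is mounted at the origin on the work surface. World frame = base frame: x ahead of the robot, y to its left, z up, the work surface at z = 0. Lengths are in m, angles in rad, forces in N, time in s.
With the tool pointing down it reaches from about 0.35 to 0.775 m from the base axis. Payload 5.5 kg.
Tool frame: the origin (TCP) lies at the very end of the fingers, on their centre line; the grasp point (between the pads) lies 19 mm behind it; x points along the fingers, y is the direction in which the jaws open and shut, and the axes are right-handed (so a half turn about x gives the same grasp; the last joint's range is limited). The gripper opens to 85 mm and grips with 20 to 120 N. Pads are 22 mm wide; open, the fingers measure 114 mm over their backs; the gripper's body (76 mm by 85 mm) begins 54 mm behind the grasp point. The pads swing forward as they close: fully open they stand 13 mm farther back than shut.
Start: joints at [1.011, 0.313, 0.046, 1.304, 0, 1.431], TCP at [0.234, 0.525, 0.231] pointing down, gripper open.
Joint ranges: [-2.76, 2.76], [-0.86, 1.69], [-1.03, 1.26], [-2.2, 2.34], [-1.47, 1.5], [-3.14, 3.14]. Speed limits (rad/s): [2.57, 2.57, 3.14, 3.14, 3.14, 3.14].

INTERFACE

Orientations are given as a unit quaternion [w, x, y, z].
In Python, from workcell import env gives the robot as it stands.
- The arm moves only by the tool servo_tool, never from a script. Its argument "increments" is a list of rows, each an object with "offset": the shift along the tool's x, y, z in cm, a list of three; "yaw": the turn about the tool's x in degrees. In form: [{"offset": [x, y, z], "yaw": yaw}, ...]. A call has exactly 8 rows; each row is the pose to reach, as a shift and turn from the pose commanded when the call began, along the tool's axes at that moment; what a row does not reach only later rows make up. A row lasts 1/10 s, in which the tool goes at most 50 mm and 8.59 degrees, less where a joint would pass 70% of its speed; a pose out of reach is approached as far as the arm can. A call with a gripper value outside its range is refused whole. "claw" is the opening, from 0 (shut) to 1 (fully open), set as the call begins (left out, the last holds). The fingers move at their own pace and stop on an object; "force" is the grip in N (left out, the last holds). Time passes only in rows, so rows that repeat a pose let the fingers close, or fill a call up. It gives the time, the measured TCP pose, the force and the opening at its end, in the units of the state.
- env.get_state(): the state, without advancing time (a new reading comes with each control period).
- env.read_camera(name): name is "scene" or "top"; returns (picture, depth): 400x640x3 uint8, red, green, blue; 400x640 float32, m along the optical axis (not along the pixel's ray), 0 where there is no reading.
- env.camera_model(name): a dict with "vertical_fov" (degrees; the focal length in pixels is half the picture's height over the tangent of half this angle, whatever the lens; pixels are square), "cx", "cy" (the principal point, pixels), "world_from_camera" (4x4, takes a point from camera to world coordinates). Camera axes: x right, y up, looking along -z (the intrinsics and any distortion apply to the point x, -y, -z); pixel columns grow to the right and rows downward; lengths in m; the calibration is good to about 2 mm. A picture is of the moment at which its call begins. camera_model takes no time and is no camera call.
- env.hand_in(): hands the job in, once; it reports no verdict.
The state is a dict: "clock": time; "joint_pos": joint angles; "qvel": joint speeds; "tau": joint torques, N m; "tcp_pos": TCP position; "orientation": TCP orientation; "wrist_force": force on the tool from outside, world axes, zero at the start; "ft_torque": the same for the moment, N m; "finger_gap": finger opening in m.
Only numpy, scipy, OpenCV 4.12 (cv2) and the standard library are available. Lean on these libraries where they do the work, as an engineer would, in place of code of your own. Each camera call takes 0.05 s, during which the arm holds its last target.

TASK

Set out the rind trial on the white ripening tray around the plain yellow wheel, which stays where it is: seen from the robot, the orange paprika wheel to its left and the black ash wheel to its right, in line with it along the tray, and the green herb wheel straight behind it (on the side away from the robot), square to that row, each standing flat with about 30 mm of air between its side and the yellow wheel's. Press the loose post down over the bare blue corner stud until it is fully home, so that the next tray can be stacked. Set the wheels down gently, do not drop them, and leave the white wheel, the gauge and the brush where they are.

Things in the scene. Friction and masses are not known exactly. Their poses are not given: they have to be found in the camera images.
- tray: White plastic grid tray fixed on the table, 240 mm (x) by 370 mm (y), flat top 30 mm up; origin at the centre of its underside. x points away from the robot (within 0.2 rad), y to the robot's left along the long side. Corner seats at (+-95, +-160) mm: three carry fixed posts like the loose one (foot 40 mm wide, 91 mm above the tray), the fourth only the bare blue stud.
- plain_c (a point): Centre (half-way up) of the plain yellow cheese wheel already on the tray, 62 mm in diameter and 40 mm high, straight-sided, about 130 g, standing flat, loose: the reference, not to be moved. Its axes are parallel to the tray's (x away from the robot, y to the left).
- paprika_c (a point): Centre (half-way up) of the orange-red paprika-rubbed cheese wheel, 62 mm in diameter and 40 mm high, straight-sided, about 130 g, standing flat on the table beside the tray. To go to the left (+y of the tray) of the plain wheel.
- ash_c (a point): Centre (half-way up) of the black ash-coated cheese wheel, 62 mm in diameter and 40 mm high, straight-sided, about 130 g, standing flat on the table beside the tray. To go to the right (-y of the tray) of the plain wheel.
- herb_c (a point): Centre (half-way up) of the dark green herb-coated cheese wheel, 62 mm in diameter and 40 mm high, straight-sided, about 130 g, standing flat on the table beside the tray. To go behind (+x of the tray) the plain wheel.
- post_c (a point): Centre (45.5 mm above its foot) of the loose post standing on the table beside the tray; round, 91 mm high, 70 g. Blue collar 40 mm wide, 0 to 30 mm up, with a socket of 26 mm bore, 24 mm deep, open underneath; white shaft 32 mm wide, 30 to 75 mm up; white stud 23 mm wide above. Slides over the blue stud with 1.5 mm play all round; home when its foot rests on the tray.
- bare_stud: The blue stud at the tray corner that has no post (any of the four corners), fixed, 23 mm in diameter, 16 mm high, its top edge bevelled to 16 mm; origin at the centre of its foot, level with the tray top.
- bloomy_c (a point): Centre (half-way up) of a white bloomy-rind cheese wheel, 62 mm in diameter and 40 mm high, standing on the table beside the tray among the others: not part of the trial, to be left alone.
- gauge_c (a point): Centre (half-way up) of a round grey humidity gauge with a white dial, 58 mm in diameter, 22 mm high, lying face up on the table beside the tray: to be left alone.
- brush_c (a point): Centre (half-way up) of a wooden rind brush, 150 mm along its y, 45 mm wide, 36 mm high, bristles down on the table beyond the tray: to be left alone.
There are look-alikes about, which are no part of the job. Of the things that look like the part that bears ash_c, the smallest one is meant.

How it is judged:
At the end, for the whole second after the job is handed in: Orange, black and green wheels lie 92 mm left, right and behind the plain wheel (centres, tray axes, each within 15 mm), flat on the tray, at rest; plain wheel within 12 mm of its start; post upright on the blue stud (4 mm, 0.06 rad), foot within 3 mm of the tray top; all released (x of paprika_c in the frame of plain_c between -0.015 and 0.015 m and y of paprika_c in the frame of plain_c between 0.077 and 0.107 m and z of paprika_c in the frame of plain_c between -0.005 and 0.005 m and angle between each of paprika_c, ash_c, herb_c, plain_c's own z axis and vertical below 0.1 rad and linear speed of each of paprika, ash, herb, post below 0.02 m/s and x of ash_c in the frame of plain_c between -0.015 and 0.015 m and y of ash_c in the frame of plain_c between -0.107 and -0.077 m and z of ash_c in the frame of plain_c between -0.005 and 0.005 m and x of herb_c in the frame of plain_c between 0.077 and 0.107 m and y of herb_c in the frame of plain_c between -0.015 and 0.015 m and z of herb_c in the frame of plain_c between -0.005 and 0.005 m and horizontal distance between post_c and bare_stud below 0.004 m and z of post_c in the frame of bare_stud between 0.04 and 0.0485 m and angle between post_c's own z axis and vertical below 0.06 rad and distance of plain_c from where it was at the start of the episode below 0.012 m); the robot touches nothing.
It fails at once if the plain reference wheel is shifted by more than 12 mm (distance of plain_c from where it was at the start of the episode above 0.012 m).
It fails at once if the white wheel, the gauge or the brush is moved by more than 15 mm (distance of any of bloomy_c, gauge_c, brush_c from where it was at the start of the episode above 0.015 m).
It fails at once if a wheel is dropped: it falls freely, with no finger touching it, faster than 0.5 m/s (a drop of about 13 mm) ((linear speed of paprika above 0.5 m/s and contact force between the fingers and paprika below 0.05 N) or (linear speed of ash above 0.5 m/s and contact force between the fingers and ash below 0.05 N) or (linear speed of herb above 0.5 m/s and contact force between the fingers and herb below 0.05 N)).
It also fails if it takes over 115 s, if anything falls off the work surface, if the arm or the gripper's body presses on something with over 40 N, if the wrist force passes 120 N, or if a joint passes its speed limit or range.

## Working session

There is one attempt and no reset: what is moved stays moved. The work goes in short steps, Python scripts to look and compute and a tool call to move; the robot and the scene stay as the last step left them, time stands still between calls to the robot, and variables do not carry over. Pictures are saved under pics/ and viewed, and the job is handed in when it is done.

Besides the shell and the picture viewer there is one more tool, called after "Emit:" in YAML: its name, and indented under it one key for each argument. servo_tool: Moves the arm, as the interface text tells. Its arguments: {"type":"object","properties":{"increments":{"type":"array","items":{"type":"object","properties":{"offset":{"type":"array","items":{"type":"number"}},"yaw":{"type":"number"}}}},"claw":{"type":"number"},"force":{"type":"number"}},"required":["increments"]}

```bash
ls; mkdir -p pics; cat > h.py <<'E'
import numpy as np,cv2,json
from workcell import env
def cap(n):
    im,d=env.read_camera(n); m=env.camera_model(n)
    np.savez(f'{n}.npz',im=im,d=d); return im,d,m
def unproj(m,u,v,z):
    f=200/np.tan(np.radians(m['vertical_fov']/2))
    if 'distortion' in m: pass
    p=np.array([(u-m['cx'])/f*z,-(v-m['cy'])/f*z,-z,np.ones_like(z)]) 
    return (np.array(m['world_from_camera'])@p)[:3]
E
python3 - <<'E'
from h import *
print(env.get_state())
for n in('scene','top'):
    im,d,m=cap(n); print(n,m); cv2.imwrite(f'pics/{n}0.png',im[:,:,::-1])
E
```

```text
pics
{'clock': 0.0, 'joint_pos': array([ 1.01140984e+00,  3.14017800e-01,  4.49794792e-02,  1.30356597e+00,
       -2.23940794e-06,  1.43121856e+00]), 'qvel': array([-0.00021229, -0.00275515, -0.00033848,  0.00132001, -0.00229072,
        0.000707  ]), 'tau': array([-2.44897034e-03, -4.80629325e+01,  2.98530418e+01,  1.94273813e-02,
       -3.30918247e-04,  2.25107152e-05]), 'tcp_pos': array([0.23409373, 0.52464739, 0.23039915]), 'orientation': array([ 0.69136797,  0.14673636,  0.69180423, -0.14793805]), 'wrist_force': array([-0.6782443 , -0.78761689,  0.43949658]), 'ft_torque': array([ 0.0345989 , -0.03399067,  0.02320836]), 'finger_gap': 0.08529851650732667}
scene {'vertical_fov': 53.45795108219075, 'cx': 317.51349499103094, 'cy': 201.67504110203978, 'world_from_camera': array([[ 0.62718017, -0.59457113,  0.50312046,  1.02927769],
       [ 0.77887166,  0.47711831, -0.40708359, -0.39276255],
       [ 0.00199217,  0.64718103,  0.76233375,  0.8228406 ],
       [ 0.        ,  0.        ,  0.        ,  1.        ]])}
top {'vertical_fov': 45.59678102594038, 'cx': 316.85427836673057, 'cy': 195.4407005826682, 'world_from_camera': array([[-0.02088654,  0.98648455, -0.16251762,  0.36037727],
       [-0.99973438, -0.02219189, -0.00622062, -0.01099941],
       [-0.00974312,  0.16234453,  0.98668603,  1.2161551 ],
       [ 0.        ,  0.        ,  0.        ,  1.        ]])}
```

View pics/top0.png

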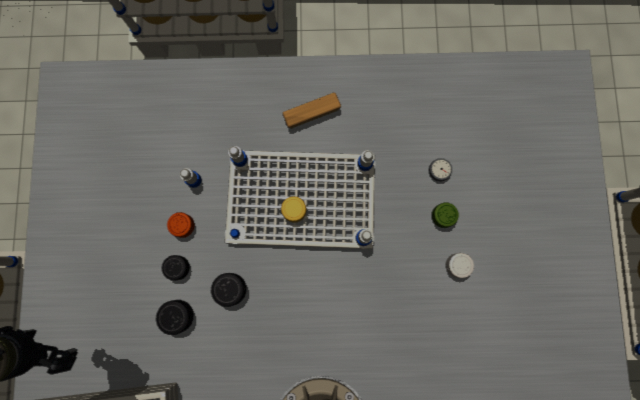

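View pics/scene0.png

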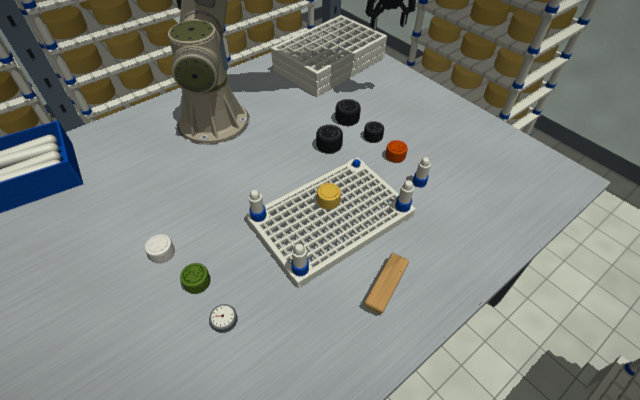

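The pictures show, in the top view: black wheels at (176,267) small, (228,289) and (175,317) larger; orange at (180,224), green at (445,214), yellow at (293,208). The loose post is at (190,178) and the bare stud at (235,233), with fixed posts at the other three corners. The ash wheel should be the one at (176,267). Next I measure and crop.

```bash
cat >> h.py <<'E'
def grid(m,d):
    v,u=np.mgrid[0:400,0:640].astype(float)
    return np.moveaxis(unproj(m,u,v,d.astype(float)),0,-1)
def mincirc(P):
    (c,r)=cv2.minEnclosingCircle(np.ascontiguousarray(P[:,:2]*1000,dtype=np.float32)); return np.round(c,1),round(r,1)
def load(n):
    z=np.load(f'{n}.npz'); return z['im'],z['d'],env.camera_model(n)
E
python3 - <<'E'
from h import *
seeds={'top':dict(ash=(176,267),blk2=(228,289),blk3=(175,317),pap=(180,224),herb=(445,214),plain=(293,208),bloomy=(460,266),gauge=(441,170),post=(186,174),stud=(234,232),pA=(236,153),pB=(368,157),pC=(366,236)),
'scene':dict(ash=(374,129),blk2=(329,135),blk3=(347,108),pap=(397,147),herb=(195,274),plain=(328,190),bloomy=(159,244),gauge=(223,318),post=(425,162),stud=(357,162),pA=(407,185),pB=(300,247),pC=(255,196))}
for n in seeds:
    im,d,m=load(n);G=grid(m,d);Z=G[...,2]
    print(n,'table z',[round(float(Z[v,u])*1000,1) for u,v in((100,100),(320,340),(550,200),(420,330))])
    for k,(u,v) in seeds[n].items():
        w=Z[v-6:v+7,u-6:u+7]; zt=np.percentile(w[w<.2],95) if k[0]=='p' and k not in('pap','plain') else np.median(w)
        mask=(abs(Z-zt)<.006).astype(np.uint8)
        win=np.zeros_like(mask);win[v-30:v+30,u-30:u+30]=1
        nl,L=cv2.connectedComponents(mask*win)
        w2=L[v-4:v+5,u-4:u+5]; w2=w2[w2>0]
        if not len(w2): print(k,'none');continue
        l=np.bincount(w2).argmax();P=G[L==l]
        print(k,'ztop',round(zt*1000,1),'n',len(P),'circ',mincirc(P),'mean',np.round(P.mean(0)*1000,1),'px',np.round(np.argwhere(L==l).mean(0)[::-1]))
im,d,m=load('top')
cv2.imwrite('pics/crop0.png',cv2.resize(im[135:345,140:390,::-1],None,fx=3,fy=2.8,interpolation=cv2.INTER_CUBIC))
E
```

```text
Traceback (most recent call last):
  File "h.py", line 13, in grid
    return np.moveaxis(unproj(m,u,v,d.astype(float)),0,-1)
                       ~~~~~~^^^^^^^^^^^^^^^^^^^^^^^
  File "h.py", line 10, in unproj
    return (np.array(m['world_from_camera'])@p)[:3]
            ~~~~~~~~~~~~~~~~~~~~~~~~~~~~~~~~^~
ValueError: matmul: Input operand 1 has a mismatch in its core dimension 0, with gufunc signature (n?,k),(k,m?)->(n?,m?) (size 400 is different from 4)
```

```bash
sed -i "s/return (np.array(m\['world_from_camera'\])@p)\[:3\]/return np.tensordot(np.array(m['world_from_camera']),p,1)[:3]/" h.py
cat > meas.py <<'E'
from h import *
seeds={'top':dict(ash=(176,267),blk2=(228,289),blk3=(175,317),pap=(180,224),herb=(445,214),plain=(293,208),bloomy=(460,266),gauge=(441,170),post=(186,174),stud=(234,232),pA=(236,153),pB=(368,157),pC=(366,236)),
'scene':dict(ash=(374,129),blk2=(329,135),blk3=(347,108),pap=(397,147),herb=(195,274),plain=(328,190),bloomy=(159,244),gauge=(223,318),post=(425,162),stud=(357,162),pA=(407,185),pB=(300,247),pC=(255,196))}
for n in seeds:
    im,d,m=load(n);G=grid(m,d);Z=G[...,2]
    print(n,'table z',[round(float(Z[v,u])*1000,1) for u,v in((100,100),(320,340),(550,200),(420,330))])
    for k,(u,v) in seeds[n].items():
        w=Z[v-6:v+7,u-6:u+7]; zt=np.percentile(w[w<.2],95) if k[0]=='p' and k not in('pap','plain') else np.median(w)
        mask=(abs(Z-zt)<.006).astype(np.uint8)
        win=np.zeros_like(mask);win[v-30:v+30,u-30:u+30]=1
        nl,L=cv2.connectedComponents(mask*win)
        w2=L[v-4:v+5,u-4:u+5]; w2=w2[w2>0]
        if not len(w2): print(k,'none');continue
        l=np.bincount(w2).argmax();P=G[L==l]
        print(k,'ztop',round(zt*1000,1),'n',len(P),'circ',mincirc(P),'mean',np.round(P.mean(0)*1000,1),'px',np.round(np.argwhere(L==l).mean(0)[::-1]))
im,d,m=load('top')
cv2.imwrite('pics/crop0.png',cv2.resize(im[135:345,140:390,::-1],None,fx=3,fy=2.8,interpolation=cv2.INTER_CUBIC))
E
python3 meas.py
```

```text
top table z [1.5, -1.9, 2.7, -1.1]
ash ztop 40.0 n 479 circ (array([383.3, 352.9]), 30.7) mean [383.9 352.5  39.2] px [173. 267.]
blk2 ztop 52.3 n 853 circ (array([327.9, 218.8]), 39.9) mean [327.9 218.3  51.7] px [227. 289.]
blk3 ztop 52.3 n 867 circ (array([264.7, 350.3]), 40.6) mean [265.2 349.2  51.7] px [172. 317.]
pap ztop 39.6 n 461 circ (array([490. , 343.2]), 30.9) mean [490.  342.3  39.1] px [178. 224.]
herb ztop 39.5 n 463 circ (array([ 500.1, -322.8]), 30.8) mean [ 499.6 -322.1   39.4] px [446. 214.]
plain ztop 70.0 n 482 circ (array([519.2,  55.8]), 30.9) mean [518.6  55.3  69.1] px [293. 208.]
bloomy ztop 40.2 n 485 circ (array([ 374.1, -351.2]), 30.8) mean [ 374.2 -350.6   39.3] px [461. 265.]
gauge ztop 21.5 n 380 circ (array([ 618.6, -321.5]), 29.2) mean [ 618.6 -321.2   21.2] px [440. 169.]
post ztop 91.2 n 55 circ (array([608.8, 317.8]), 10.9) mean [608.5 317.   89.3] px [184. 173.]
stud ztop 31.1 n 923 circ (array([490.5, 178.7]), 70.8) mean [485.6 184.5  29.1] px [242. 225.]
pA ztop 121.3 n 62 circ (array([654.5, 193.3]), 11.2) mean [653.8 192.5 119.5] px [233. 1
[... 810 characters left out ...]
 [328. 192.]
bloomy ztop 39.8 n 445 circ (array([ 376.8, -353.2]), 30.9) mean [ 378.9 -353.3   39.1] px [158. 245.]
gauge ztop 21.6 n 559 circ (array([ 621.8, -322.6]), 29.2) mean [ 623.  -323.2   21.2] px [222. 317.]
post ztop 90.0 n 46 circ (array([609.6, 316.1]), 11.4) mean [611.  315.   87.9] px [425. 160.]
stud ztop 29.0 n 990 circ (array([509.1, 168.3]), 87.2) mean [501.5 172.3  28.1] px [356. 177.]
pA ztop 119.9 n 52 circ (array([656.5, 190.9]), 11.0) mean [656.5 190.4 118.4] px [408. 184.]
pB ztop 121.2 n 70 circ (array([ 637.3, -127.1]), 11.4) mean [ 638.9 -128.2  119. ] px [299. 248.]
pC ztop 120.6 n 56 circ (array([ 449.2, -116.5]), 11.1) mean [ 450.4 -116.8  118.8] px [254. 193.]
```

View pics/crop0.png

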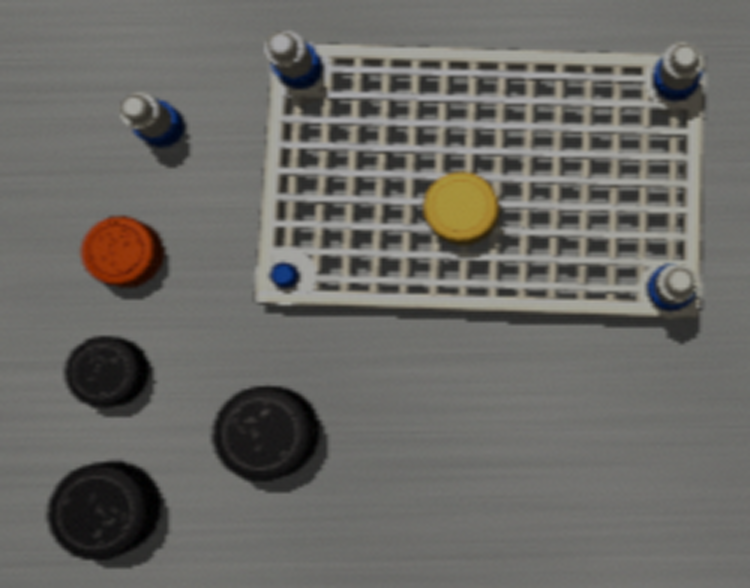

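The crop confirms it: the small black wheel (r≈31 mm, top at 40 mm) is the ash wheel, and the other two blacks have r≈40 and tops at 52. The two cameras disagree by about 2.5 mm, so I average them. The stud follows from the three fixed posts, at about (467,203).

```bash
cat > rel.py <<'E'
from h import *
from scipy.spatial.transform import Rotation as Rn
import sys
def state():
    s=env.get_state(); w,x,y,z=s['orientation']; return s,Rn.from_quat([x,y,z,w]).as_matrix()
ux=np.array([.99816,-.0607,0]);uy=np.array([.0607,.99816,0])
T=dict(pap=(489.5,342.6),ash=(384.4,352.1),herb=(501.3,-323.4),post=(609.2,317),stud=(467,203))
pl=np.array([519.8,54.7,0]);T['pap2']=(pl+92*uy)[:2];T['ash2']=(pl-92*uy)[:2];T['herb2']=(pl+92*ux)[:2]
def go(name,z=None,jaw=None):
    s,R=state();p=s['tcp_pos']*1000
    t=np.array([*T[name],p[2] if z is None else z])
    yaw=None
    if jaw:
        a=ux if jaw=='x' else uy
        yaw=np.degrees(np.arctan2(a@R[:,2],a@R[:,1])); yaw=(yaw+90)%180-90
    print(name,np.round(t,1),'tcp',np.round(p,1),'off cm',np.round(R.T@(t-p)/10,2),'yaw',yaw,'j6',round(s['joint_pos'][5],2),'clk',round(s['clock'],2),'gap',round(s['finger_gap']*1000,1),'F',np.round(s['wrist_force'],1))
    return R
if __name__=='__main__':
    a=sys.argv; R=go(a[1],float(a[2]) if len(a)>2 else None,a[3] if len(a)>3 else None); 
    if len(a)>4: print(np.round(R,3))
E
python3 rel.py pap 130 x 1
```

```text
pap [489.5 342.6 130. ] tcp [234.2 524.7 230.5] off cm [10.05 -6.2  30.74] yaw 69.42472251177901 j6 1.43 clk 0.1 gap 85.7 F [ 0.5 -0.3 -0.4]
[[-0.001  0.408  0.913]
 [-0.001  0.913 -0.408]
 [-1.    -0.002 -0.   ]]
```

Emit:
servo_tool:
  increments:
    - {"offset": [1.2,-0.8,3.8],"yaw": 8.5}
    - {"offset": [2.5,-1.5,7.7],"yaw": 17}
    - {"offset": [3.8,-2.3,11.5],"yaw": 25.5}
    - {"offset": [5,-3.1,15.4],"yaw": 34}
    - {"offset": [6.2,-3.9,19.2],"yaw": 42.5}
    - {"offset": [7.5,-4.6,23],"yaw": 51}
    - {"offset": [8.8,-5.4,26.9],"yaw": 60}
    - {"offset": [10,-6.2,30.7],"yaw": 68.5}
  claw: 1
  force: 40

```text
clock: 0.9
tcp_pos: [0.4903, 0.3421, 0.1302]
orientation: [-0.488, -0.511, -0.489, 0.512]
wrist_force: [-0.5, 1.2, -0.6]
finger_gap: 0.0848
```

```bash
python3 rel.py pap 7 x 1
```

```text
pap [489.5 342.6   7. ] tcp [490.3 342.1 130.2] off cm [12.32 -0.07 -0.05] yaw 0.8821959050887358 j6 2.09 clk 0.9 gap 84.8 F [-0.5  1.2 -0.6]
[[-0.001  0.999 -0.045]
 [-0.    -0.045 -0.999]
 [-1.    -0.001  0.   ]]
```

Emit:
servo_tool:
  increments:
    - {"offset": [3,-0.1,0],"yaw": 0.9}
    - {"offset": [6,-0.1,0],"yaw": 0.9}
    - {"offset": [8,-0.1,0],"yaw": 0.9}
    - {"offset": [9.5,-0.1,0],"yaw": 0.9}
    - {"offset": [11,-0.1,0],"yaw": 0.9}
    - {"offset": [12.2,-0.1,0],"yaw": 0.9}
    - {"offset": [12.2,-0.1,0],"yaw": 0.9}
    - {"offset": [12.2,-0.1,0],"yaw": 0.9}

```text
clock: 1.7
tcp_pos: [0.4883, 0.3434, 0.0093]
orientation: [-0.486, -0.513, -0.486, 0.514]
wrist_force: [-0.9, -0.2, -0.3]
finger_gap: 0.0852
```

Emit:
servo_tool:
  increments:
    - {"offset": [0,0,0],"yaw": 0}
    - {"offset": [0,0,0],"yaw": 0}
    - {"offset": [0,0,0],"yaw": 0}
    - {"offset": [0,0,0],"yaw": 0}
    - {"offset": [0,0,0],"yaw": 0}
    - {"offset": [0,0,0],"yaw": 0}
    - {"offset": [0,0,0],"yaw": 0}
    - {"offset": [0,0,0],"yaw": 0}
  claw: 0.5
  force: 40

```text
clock: 2.5
tcp_pos: [0.4894, 0.3439, 0.0107]
orientation: [0.486, 0.514, 0.486, -0.513]
wrist_force: [-0.6, -0.7, 6.4]
finger_gap: 0.0608
```

```bash
python3 rel.py pap 7 x 1
```

```text
pap [489.5 342.6   7. ] tcp [489.4 343.9  10.7] off cm [0.37 0.02 0.13] yaw 0.3411150470644344 j6 2.1 clk 2.5 gap 60.8 F [-0.6 -0.7  6.4]
[[ 0.002  0.998 -0.055]
 [ 0.001 -0.055 -0.998]
 [-1.     0.002 -0.001]]
```

```bash
python3 rel.py pap2 150 x
```

```text
pap2 [525.4 146.5 150. ] tcp [489.4 343.9  10.7] off cm [-13.95   4.7   19.49] yaw 0.3411150470644344 j6 2.1 clk 2.5 gap 60.8 F [-0.6 -0.7  6.4]
```

Emit:
servo_tool:
  increments:
    - {"offset": [-1,0,0],"yaw": 0}
    - {"offset": [-3,0,0],"yaw": 0}
    - {"offset": [-6,0,0],"yaw": 0.3}
    - {"offset": [-10,0,0],"yaw": 0.3}
    - {"offset": [-13,0.5,2],"yaw": 0.3}
    - {"offset": [-14,1,5],"yaw": 0.3}
    - {"offset": [-14,1.5,9],"yaw": 0.3}
    - {"offset": [-14,2,13],"yaw": 0.3}

```text
clock: 3.3
tcp_pos: [0.5013, 0.2116, 0.1503]
orientation: [0.485, 0.515, 0.485, -0.514]
wrist_force: [0.1, -0.3, -2.2]
finger_gap: 0.0608
```

```bash
python3 rel.py pap2 41 x
```

```text
pap2 [525.4 146.5  41. ] tcp [501.3 211.6 150.3] off cm [10.93  2.77  6.36] yaw 0.11409887995617396 j6 1.88 clk 3.3 gap 60.8 F [ 0.1 -0.3 -2.2]
```

Emit:
servo_tool:
  increments:
    - {"offset": [0,0.8,2],"yaw": 0}
    - {"offset": [0,1.8,4],"yaw": 0}
    - {"offset": [1,2.5,5.8],"yaw": 0}
    - {"offset": [3,2.8,6.3],"yaw": 0}
    - {"offset": [5.5,2.8,6.3],"yaw": 0}
    - {"offset": [8,2.8,6.3],"yaw": 0}
    - {"offset": [9.5,2.8,6.3],"yaw": 0}
    - {"offset": [9.5,2.8,6.3],"yaw": 0}

```text
clock: 4.1
tcp_pos: [0.5231, 0.1475, 0.0522]
orientation: [-0.484, -0.513, -0.486, 0.516]
wrist_force: [-0.2, -0.3, -1.3]
finger_gap: 0.0608
```

```bash
python3 rel.py pap2 41 x; python3 - <<'E'
from h import *
for n in('top','scene'):
    im,d,m=cap(n); 
    c=im[120:260,160:400] if n=='top' else im[100:290,240:460]
    cv2.imwrite(f'pics/p1{n}.png',cv2.resize(c[:,:,::-1],None,fx=3,fy=3,interpolation=cv2.INTER_CUBIC))
E
```

```text
pap2 [525.4 146.5  41. ] tcp [523.1 147.5  52.2] off cm [1.11 0.24 0.09] yaw 0.03279301159514603 j6 1.76 clk 4.1 gap 60.8 F [-0.2 -0.3 -1.3]
```

View pics/p1scene.png

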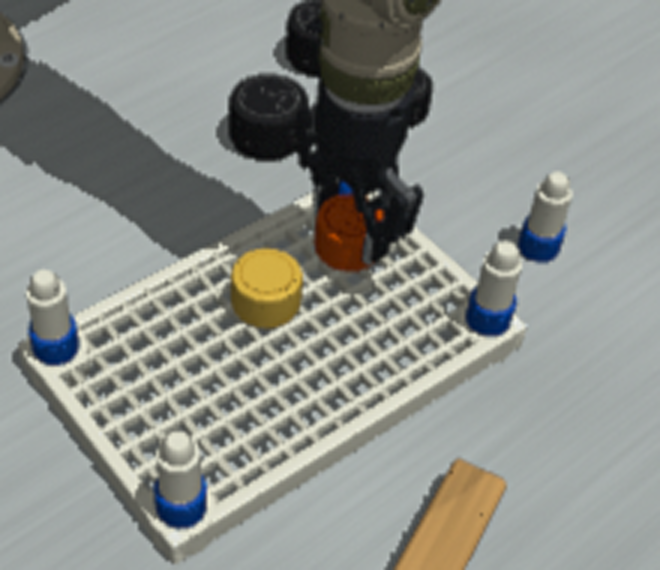

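The picture shows the orange wheel held level above its place, left of yellow (crop px 345,235). Lowering.

Emit:
servo_tool:
  increments:
    - {"offset": [0.3,0.2,0.1],"yaw": 0}
    - {"offset": [0.6,0.2,0.1],"yaw": 0}
    - {"offset": [0.8,0.2,0.1],"yaw": 0}
    - {"offset": [1.0,0.2,0.1],"yaw": 0}
    - {"offset": [1.1,0.2,0.1],"yaw": 0}
    - {"offset": [1.2,0.2,0.1],"yaw": 0}
    - {"offset": [1.2,0.2,0.1],"yaw": 0}
    - {"offset": [1.2,0.2,0.1],"yaw": 0}

```text
clock: 5.0
tcp_pos: [0.5274, 0.1469, 0.0423]
orientation: [0.485, 0.515, 0.485, -0.515]
wrist_force: [0.2, -1.2, -1.2]
finger_gap: 0.0605
```

Emit:
servo_tool:
  increments:
    - {"offset": [0.05,0,0],"yaw": 0}
    - {"offset": [0.1,0,0],"yaw": 0}
    - {"offset": [0.15,0,0],"yaw": 0}
    - {"offset": [0.2,0,0],"yaw": 0}
    - {"offset": [0.2,0,0],"yaw": 0}
    - {"offset": [0.2,0,0],"yaw": 0}
    - {"offset": [0.2,0,0],"yaw": 0}
    - {"offset": [0.2,0,0],"yaw": 0}

```text
clock: 5.8
tcp_pos: [0.5274, 0.1468, 0.0407]
orientation: [0.485, 0.515, 0.485, -0.515]
wrist_force: [-1.6, -0.6, 5.2]
finger_gap: 0.0608
```

Emit:
servo_tool:
  increments:
    - {"offset": [0,0,0],"yaw": 0}
    - {"offset": [0,0,0],"yaw": 0}
    - {"offset": [0,0,0],"yaw": 0}
    - {"offset": [0,0,0],"yaw": 0}
    - {"offset": [-2,0,0],"yaw": 0}
    - {"offset": [-5,0,0],"yaw": 0}
    - {"offset": [-8,0,0],"yaw": 0}
    - {"offset": [-11,0,0],"yaw": 0}
  claw: 0.9

```text
clock: 6.6
tcp_pos: [0.5272, 0.1468, 0.1512]
orientation: [-0.485, -0.515, -0.485, 0.515]
wrist_force: [-0.4, -0.9, 0.1]
finger_gap: 0.0768
```

```bash
python3 rel.py ash 130 x; 
```

```text
ash [384.4 352.1 130. ] tcp [527.2 146.8 151.2] off cm [  2.13 -15.49 -19.64] yaw 0.03795933010245278 j6 1.76 clk 6.6 gap 76.8 F [-0.4 -0.9  0.1]
```

Emit:
servo_tool:
  increments:
    - {"offset": [0,-2.5,-3.2],"yaw": 0}
    - {"offset": [0,-5,-6.4],"yaw": 0}
    - {"offset": [0,-8,-10],"yaw": 0}
    - {"offset": [0,-11,-14],"yaw": 0}
    - {"offset": [0,-13.5,-17.2],"yaw": 0}
    - {"offset": [2,-15.5,-19.6],"yaw": 0}
    - {"offset": [2,-15.5,-19.6],"yaw": 0}
    - {"offset": [2,-15.5,-19.6],"yaw": 0}
  claw: 1

```text
clock: 7.4
tcp_pos: [0.3837, 0.352, 0.1299]
orientation: [-0.485, -0.514, -0.485, 0.515]
wrist_force: [-0.1, 0.1, 0.9]
finger_gap: 0.0855
```

```bash
python3 rel.py ash 7 x; python3 - <<'E'
from h import *
im,d,m=cap('top'); G=grid(m,d);Z=G[...,2]
M=((abs(Z-.07)<.006)).astype(np.uint8);M[:180]=0;M[240:]=0;M[:,:240]=0;M[:,340:]=0
n,L,S,C=cv2.connectedComponentsWithStats(M)
for i in range(1,n):
    if S[i,4]>100: print(C[i],mincirc(G[L==i]))
M=((abs(Z-.07)<.006)).astype(np.uint8)
n,L,S,C=cv2.connectedComponentsWithStats(M)
for i in range(1,n):
    if S[i,4]>100: print(S[i,4],C[i],mincirc(G[L==i]))
E
```

```text
ash [384.4 352.1   7. ] tcp [383.7 352.  129.9] off cm [12.29  0.08 -0.03] yaw 0.1527040100971533 j6 2.22 clk 7.4 gap 85.5 F [-0.1  0.1  0.9]
[255.60960334 205.97077244] (array([527.5, 146.2]), 30.7)
[292.8197065  208.27044025] (array([519.9,  55.7]), 30.7)
479 [255.60960334 205.97077244] (array([527.5, 146.2]), 30.7)
477 [292.8197065  208.27044025] (array([519.9,  55.7]), 30.7)
```

Emit:
servo_tool:
  increments:
    - {"offset": [3,0,0],"yaw": 0}
    - {"offset": [6,0,0],"yaw": 0}
    - {"offset": [8,0,0],"yaw": 0}
    - {"offset": [9.5,0,0],"yaw": 0}
    - {"offset": [11,0,0],"yaw": 0}
    - {"offset": [12.1,0,0],"yaw": 0}
    - {"offset": [12.1,0,0],"yaw": 0}
    - {"offset": [12.1,0,0],"yaw": 0}

```text
clock: 8.25
tcp_pos: [0.3852, 0.3515, 0.0097]
orientation: [0.485, 0.515, 0.484, -0.515]
wrist_force: [-0.2, -0.6, 0.4]
finger_gap: 0.0854
```

Emit:
servo_tool:
  increments:
    - {"offset": [0,0,0],"yaw": 0}
    - {"offset": [0,0,0],"yaw": 0}
    - {"offset": [0,0,0],"yaw": 0}
    - {"offset": [0,0,0],"yaw": 0}
    - {"offset": [0,0,0],"yaw": 0}
    - {"offset": [0,0,0],"yaw": 0}
    - {"offset": [0,0,0],"yaw": 0}
    - {"offset": [0,0,0],"yaw": 0}
  claw: 0.5

```text
clock: 9.05
tcp_pos: [0.3852, 0.3522, 0.0105]
orientation: [0.485, 0.515, 0.485, -0.514]
wrist_force: [0.1, -1.0, 5.4]
finger_gap: 0.061
```

```bash
python3 rel.py ash2 150 x
```

```text
ash2 [514.2 -37.1 150. ] tcp [385.2 352.2  10.5] off cm [-13.96  15.24  38.08] yaw 0.04838279498456188 j6 2.22 clk 9.05 gap 61.0 F [ 0.1 -1.   5.4]
```

Emit:
servo_tool:
  increments:
    - {"offset": [-1,0,0],"yaw": 0}
    - {"offset": [-3,0,0],"yaw": 0}
    - {"offset": [-6,0,0],"yaw": 0}
    - {"offset": [-10,0,0],"yaw": 0}
    - {"offset": [-13,1,2],"yaw": 0}
    - {"offset": [-15,2,5],"yaw": 0}
    - {"offset": [-15,3.6,9],"yaw": 0}
    - {"offset": [-15,5.2,13],"yaw": 0}

```text
clock: 9.85
tcp_pos: [0.4292, 0.2182, 0.161]
orientation: [0.486, 0.515, 0.485, -0.513]
wrist_force: [0.9, -0.2, -1.2]
finger_gap: 0.0606
```

Emit:
servo_tool:
  increments:
    - {"offset": [0,1.6,4],"yaw": 0}
    - {"offset": [0,3.2,8],"yaw": 0}
    - {"offset": [0,4.8,12],"yaw": 0}
    - {"offset": [0,6.4,16],"yaw": 0}
    - {"offset": [0,8,20],"yaw": 0}
    - {"offset": [0,9.4,23.5],"yaw": 0}
    - {"offset": [0,10,25],"yaw": 0}
    - {"offset": [0,10,25],"yaw": 0}

```text
clock: 10.65
tcp_pos: [0.5139, -0.0385, 0.1595]
orientation: [0.484, 0.516, 0.484, -0.515]
wrist_force: [-0.3, 1.2, -1.4]
finger_gap: 0.0608
```

```bash
python3 rel.py ash2 40 x
```

```text
ash2 [514.2 -37.1  40. ] tcp [513.9 -38.5 159.5] off cm [ 1.195e+01  1.000e-02 -1.400e-01] yaw -0.14610251156139498 j6 1.4 clk 10.65 gap 60.8 F [-0.3  1.2 -1.4]
```

Emit:
servo_tool:
  increments:
    - {"offset": [3,0,-0.1],"yaw": 0}
    - {"offset": [6,0,-0.1],"yaw": 0}
    - {"offset": [8.5,0,-0.1],"yaw": 0}
    - {"offset": [10,0,-0.1],"yaw": 0}
    - {"offset": [10.8,0,-0.1],"yaw": 0}
    - {"offset": [11.4,0,-0.1],"yaw": 0}
    - {"offset": [11.6,0,-0.1],"yaw": 0}
    - {"offset": [11.6,0,-0.1],"yaw": 0}

```text
clock: 11.45
tcp_pos: [0.5138, -0.0354, 0.0438]
orientation: [0.485, 0.515, 0.485, -0.514]
wrist_force: [0.5, 0.4, -1.8]
finger_gap: 0.061
```

Emit:
servo_tool:
  increments:
    - {"offset": [0.05,0,0],"yaw": 0}
    - {"offset": [0.1,0,0],"yaw": 0}
    - {"offset": [0.15,0,0],"yaw": 0}
    - {"offset": [0.2,0,0],"yaw": 0}
    - {"offset": [0.25,0,0],"yaw": 0}
    - {"offset": [0.3,0,0],"yaw": 0}
    - {"offset": [0.3,0,0],"yaw": 0}
    - {"offset": [0.3,0,0],"yaw": 0}

```text
clock: 12.25
tcp_pos: [0.5135, -0.0357, 0.0405]
orientation: [0.485, 0.515, 0.485, -0.515]
wrist_force: [-1.2, 0.1, 2.8]
finger_gap: 0.0607
```

Emit:
servo_tool:
  increments:
    - {"offset": [0,0,0],"yaw": 0}
    - {"offset": [0,0,0],"yaw": 0}
    - {"offset": [0,0,0],"yaw": 0}
    - {"offset": [0,0,0],"yaw": 0}
    - {"offset": [-2,0,0],"yaw": 0}
    - {"offset": [-5,0,0],"yaw": 0}
    - {"offset": [-9,0,0],"yaw": 0}
    - {"offset": [-13,0,0],"yaw": 0}
  claw: 0.9

```text
clock: 13.05
tcp_pos: [0.5129, -0.0355, 0.1712]
orientation: [-0.484, -0.515, -0.485, 0.515]
wrist_force: [-0.1, 0.5, -0.4]
finger_gap: 0.0768
```

```bash
python3 rel.py herb 150 y 1; 
```

```text
herb [ 501.3 -323.4  150. ] tcp [512.9 -35.5 171.2] off cm [ 2.12  0.58 28.81] yaw -89.96083464054082 j6 1.41 clk 13.05 gap 76.8 F [-0.1  0.5 -0.4]
[[-0.001  0.998 -0.06 ]
 [ 0.    -0.06  -0.998]
 [-1.    -0.001 -0.   ]]
```

Emit:
servo_tool:
  increments:
    - {"offset": [0,0,3],"yaw": -8.5}
    - {"offset": [0,0,7],"yaw": -17}
    - {"offset": [0,0.2,11],"yaw": -25.5}
    - {"offset": [0,0.3,15],"yaw": -34}
    - {"offset": [0,0.4,19],"yaw": -42.5}
    - {"offset": [0,0.5,23],"yaw": -51}
    - {"offset": [0,0.6,26.5],"yaw": -59.5}
    - {"offset": [0,0.6,28.8],"yaw": -68}
  claw: 1

```text
clock: 13.85
tcp_pos: [0.5018, -0.3262, 0.17]
orientation: [0.69, 0.154, 0.69, -0.154]
wrist_force: [-0.5, 0.1, -0.8]
finger_gap: 0.0851
```

Emit:
servo_tool:
  increments:
    - {"offset": [0,0,0],"yaw": -8.5}
    - {"offset": [0,0,0],"yaw": -17}
    - {"offset": [1,0,0],"yaw": -22}
    - {"offset": [2,0,0],"yaw": -22}
    - {"offset": [2,0,0],"yaw": -22}
    - {"offset": [2,0,0],"yaw": -22}
    - {"offset": [2,0,0],"yaw": -22}
    - {"offset": [2,0,0],"yaw": -22}

```text
clock: 14.65
tcp_pos: [0.5024, -0.3236, 0.1508]
orientation: [0.707, 0.021, 0.707, -0.022]
wrist_force: [-0.5, 0.6, -0.3]
finger_gap: 0.0853
```

```bash
python3 rel.py herb 7 y 1; 
```

```text
herb [ 501.3 -323.4    7. ] tcp [ 502.4 -323.6  150.8] off cm [14.38  0.02 -0.12] yaw 0.018232306149485566 j6 -0.65 clk 14.65 gap 85.3 F [-0.5  0.6 -0.3]
[[ 0.001  0.06   0.998]
 [-0.     0.998 -0.06 ]
 [-1.    -0.     0.001]]
```

Emit:
servo_tool:
  increments:
    - {"offset": [4,0,-0.1],"yaw": 0}
    - {"offset": [8,0,-0.1],"yaw": 0}
    - {"offset": [10.5,0,-0.1],"yaw": 0}
    - {"offset": [12,0,-0.1],"yaw": 0}
    - {"offset": [13.3,0,-0.1],"yaw": 0}
    - {"offset": [14.1,0,-0.1],"yaw": 0}
    - {"offset": [14.1,0,-0.1],"yaw": 0}
    - {"offset": [14.1,0,-0.1],"yaw": 0}

```text
clock: 15.45
tcp_pos: [0.5016, -0.3238, 0.01]
orientation: [0.707, 0.021, 0.706, -0.021]
wrist_force: [0.9, -0.2, 0.2]
finger_gap: 0.0854
```

Emit:
servo_tool:
  increments:
    - {"offset": [0,0,0],"yaw": 0}
    - {"offset": [0,0,0],"yaw": 0}
    - {"offset": [0,0,0],"yaw": 0}
    - {"offset": [0,0,0],"yaw": 0}
    - {"offset": [0,0,0],"yaw": 0}
    - {"offset": [0,0,0],"yaw": 0}
    - {"offset": [0,0,0],"yaw": 0}
    - {"offset": [0,0,0],"yaw": 0}
  claw: 0.5

```text
clock: 16.25
tcp_pos: [0.5019, -0.3241, 0.0106]
orientation: [0.707, 0.021, 0.706, -0.022]
wrist_force: [-0.3, -0.1, 5.9]
finger_gap: 0.0608
```

```bash
python3 rel.py herb2 170 y
```

```text
herb2 [611.6  49.1 170. ] tcp [ 501.9 -324.1   10.6] off cm [-15.97  37.89   8.74] yaw 0.03923843556398765 j6 -0.65 clk 16.25 gap 60.8 F [-0.3 -0.1  5.9]
```

Emit:
servo_tool:
  increments:
    - {"offset": [-1,0,0],"yaw": 0}
    - {"offset": [-3,0,0],"yaw": 0}
    - {"offset": [-6,0,0],"yaw": 0}
    - {"offset": [-10,0,0],"yaw": 0}
    - {"offset": [-14,1,0.2],"yaw": 0}
    - {"offset": [-16,3,0.7],"yaw": 0}
    - {"offset": [-16,6,1.4],"yaw": 0}
    - {"offset": [-16,10,2.3],"yaw": 0}

```text
clock: 17.05
tcp_pos: [0.5306, -0.2256, 0.1708]
orientation: [0.708, 0.022, 0.706, -0.023]
wrist_force: [1.4, 0.2, -1.3]
finger_gap: 0.0607
```

Emit:
servo_tool:
  increments:
    - {"offset": [0,4,1],"yaw": 0}
    - {"offset": [0,8,1.9],"yaw": 0}
    - {"offset": [0,12,2.8],"yaw": 0}
    - {"offset": [0,16,3.7],"yaw": 0}
    - {"offset": [0,20,4.6],"yaw": 0}
    - {"offset": [0,24,5.5],"yaw": 0}
    - {"offset": [0,27,6.2],"yaw": 0}
    - {"offset": [0,27.9,6.4],"yaw": 0}

```text
clock: 17.85
tcp_pos: [0.6108, 0.0529, 0.1694]
orientation: [0.707, 0.02, 0.707, -0.02]
wrist_force: [-0.4, -1.1, -2.4]
finger_gap: 0.0608
```

```bash
python3 rel.py herb2 40 y
```

```text
herb2 [611.6  49.1  40. ] tcp [610.8  52.9 169.4] off cm [12.94 -0.38  0.1 ] yaw 0.25480866133423774 j6 0.01 clk 17.85 gap 60.8 F [-0.4 -1.1 -2.4]
```

Emit:
servo_tool:
  increments:
    - {"offset": [3,-0.2,0.1],"yaw": 0}
    - {"offset": [6.5,-0.2,0.1],"yaw": 0}
    - {"offset": [9,-0.2,0.1],"yaw": 0}
    - {"offset": [11,-0.2,0.1],"yaw": 0}
    - {"offset": [11.8,-0.2,0.1],"yaw": 0}
    - {"offset": [12.3,-0.2,0.1],"yaw": 0}
    - {"offset": [12.6,-0.2,0.1],"yaw": 0}
    - {"offset": [12.6,-0.2,0.1],"yaw": 0}

```text
clock: 18.65
tcp_pos: [0.6121, 0.0474, 0.044]
orientation: [0.707, 0.021, 0.706, -0.021]
wrist_force: [0.3, -1.4, -1.6]
finger_gap: 0.0609
```

Emit:
servo_tool:
  increments:
    - {"offset": [0.05,0,0],"yaw": 0}
    - {"offset": [0.1,0,0],"yaw": 0}
    - {"offset": [0.15,0,0],"yaw": 0}
    - {"offset": [0.2,0,0],"yaw": 0}
    - {"offset": [0.25,0,0],"yaw": 0}
    - {"offset": [0.25,0,0],"yaw": 0}
    - {"offset": [0.25,0,0],"yaw": 0}
    - {"offset": [0.25,0,0],"yaw": 0}

```text
clock: 19.45
tcp_pos: [0.6116, 0.0476, 0.0408]
orientation: [0.707, 0.021, 0.707, -0.021]
wrist_force: [0.3, -1.1, -1.1]
finger_gap: 0.0607
```

Emit:
servo_tool:
  increments:
    - {"offset": [0.05,0,0],"yaw": 0}
    - {"offset": [0.1,0,0],"yaw": 0}
    - {"offset": [0.1,0,0],"yaw": 0}
    - {"offset": [0.1,0,0],"yaw": 0}
    - {"offset": [0.1,0,0],"yaw": 0}
    - {"offset": [0.1,0,0],"yaw": 0}
    - {"offset": [0.1,0,0],"yaw": 0}
    - {"offset": [0.1,0,0],"yaw": 0}

```text
clock: 20.25
tcp_pos: [0.6116, 0.0476, 0.0406]
orientation: [0.707, 0.021, 0.707, -0.021]
wrist_force: [-2.9, -0.2, 4.3]
finger_gap: 0.0615
```

Emit:
servo_tool:
  increments:
    - {"offset": [0,0,0],"yaw": 0}
    - {"offset": [0,0,0],"yaw": 0}
    - {"offset": [0,0,0],"yaw": 0}
    - {"offset": [0,0,0],"yaw": 0}
    - {"offset": [-2,0,0],"yaw": 0}
    - {"offset": [-5,0,0],"yaw": 0}
    - {"offset": [-9,0,0],"yaw": 0}
    - {"offset": [-13,0,0],"yaw": 0}
  claw: 0.9

```text
clock: 21.05
tcp_pos: [0.6111, 0.0476, 0.1706]
orientation: [0.706, 0.021, 0.707, -0.021]
wrist_force: [1.2, 0.4, -0.4]
finger_gap: 0.0772
```

```bash
python3 rel.py post 170 y 1
```

```text
post [609.2 317.  170. ] tcp [611.1  47.6 170.6] off cm [ 0.06 26.88 -1.8 ] yaw 0.03626782452913346 j6 0.01 clk 21.05 gap 77.2 F [ 1.2  0.4 -0.4]
[[-0.001  0.06   0.998]
 [ 0.     0.998 -0.06 ]
 [-1.     0.    -0.001]]
```

Emit:
servo_tool:
  increments:
    - {"offset": [0,3.5,-0.2],"yaw": 0}
    - {"offset": [0,7.5,-0.5],"yaw": 0}
    - {"offset": [0,11.5,-0.8],"yaw": 0}
    - {"offset": [0,15.5,-1],"yaw": 0}
    - {"offset": [0,19.5,-1.3],"yaw": 0}
    - {"offset": [0,23.5,-1.6],"yaw": 0}
    - {"offset": [0,26.9,-1.8],"yaw": 0}
    - {"offset": [0,26.9,-1.8],"yaw": 0}
  claw: 1

```text
clock: 21.85
tcp_pos: [0.609, 0.3217, 0.1691]
orientation: [0.707, 0.02, 0.707, -0.019]
wrist_force: [-0.1, 0.0, 0.6]
finger_gap: 0.0852
```

```bash
python3 rel.py post 36 y 1; python3 - <<'E'
from h import *
im,d,m=cap('top'); G=grid(m,d);Z=G[...,2]
M=((abs(Z-.07)<.006)).astype(np.uint8)
n,L,S,C=cv2.connectedComponentsWithStats(M)
ux=np.array([.99816,-.0607]);uy=np.array([.0607,.99816]);R={}
for i in range(1,n):
    if S[i,4]>200:
        c=mincirc(G[L==i]);print(S[i,4],np.round(C[i]),c,(c[0]-[519.5,55.7])@ux,(c[0]-[519.5,55.7])@uy)
# blue stud
h=cv2.cvtColor(im,cv2.COLOR_RGB2HSV);B=((h[...,0]>100)&(h[...,0]<130)&(h[...,1]>120)).astype(np.uint8)
w=B[215:250,220:250];P=G[215:250,220:250][w>0];print('stud blue',len(P),mincirc(P),np.round(P.mean(0)*1000,1)); Q=P[P[:,2]>.040];print(len(Q),mincirc(Q))
cv2.imwrite('pics/t2.png',im[:,:,::-1])
E
```

```text
post [609.2 317.   36. ] tcp [609.  321.7 169.1] off cm [13.31 -0.48  0.05] yaw 0.3412467587610024 j6 0.42 clk 21.85 gap 85.2 F [-0.1  0.   0.6]
[[-0.     0.055  0.998]
 [ 0.001  0.998 -0.055]
 [-1.     0.001 -0.   ]]
464 [296. 172.] (array([610.5,  46.7]), 31.0) 91.37886 -3.4597400000000005
480 [256. 206.] (array([527.2, 146.3]), 30.7) 2.1864120000000455 90.90068600000002
480 [293. 208.] (array([519.4,  55.9]), 30.7) -0.11195600000002244 0.19356199999999438
487 [330. 210.] (array([512.8, -34.2]), 30.8) -1.2307420000000453 -90.14127400000001
stud blue 57 (array([464.3, 203.3]), 10.5) [464.4 202.3  43.6]
50 (array([464.8, 203.3]), 10.1)
```

View pics/t2.png

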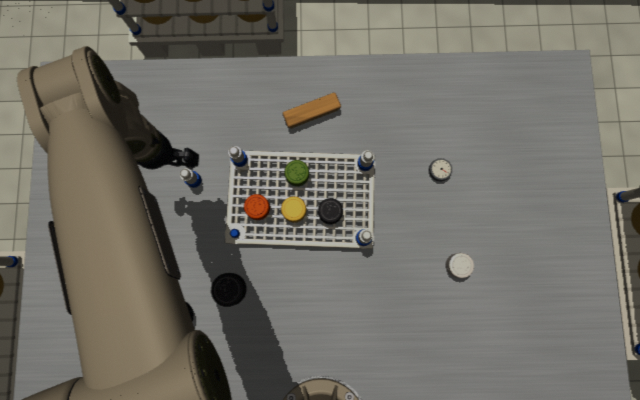

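The top view shows green (296,172), orange (256,206) and black (330,210) around yellow (293,208), all within 4 mm. The top camera agrees with the TCP to about 1 mm, so I trust it: post (608.8,317.8), stud (465.3,203.8). Now the post.

```bash
sed -i 's/post=(609.2,317),stud=(467,203)/post=(608.8,317.6),stud=(465.3,203.8)/' rel.py; python3 rel.py post 36 y
```

```text
post [608.8 317.6  36. ] tcp [609.2 319.4 169.1] off cm [13.31 -0.19 -0.02] yaw 0.24655873704865883 j6 0.42 clk 21.9 gap 85.3 F [ 0.3 -0.9  0.4]
```

Emit:
servo_tool:
  increments:
    - {"offset": [1,0,0],"yaw": 0}
    - {"offset": [2,0,0],"yaw": 0}
    - {"offset": [3,0,0],"yaw": 0}
    - {"offset": [4,0,0],"yaw": 0}
    - {"offset": [4,0,0],"yaw": 0}
    - {"offset": [4,0,0],"yaw": 0}
    - {"offset": [4,0,0],"yaw": 0}
    - {"offset": [4,0,0],"yaw": 0}

```text
clock: 22.7
tcp_pos: [0.6102, 0.3173, 0.1305]
orientation: [0.707, 0.021, 0.706, -0.021]
wrist_force: [-0.6, 0.7, 0.9]
finger_gap: 0.0854
```

```bash
 python3 rel.py post 36 y
```

```text
post [608.8 317.6  36. ] tcp [610.2 317.3 130.5] off cm [ 9.45  0.01 -0.15] yaw 0.035999270803259265 j6 0.42 clk 22.7 gap 85.4 F [-0.6  0.7  0.9]
```

Emit:
servo_tool:
  increments:
    - {"offset": [2,0,-0.1],"yaw": 0}
    - {"offset": [4,0,-0.1],"yaw": 0}
    - {"offset": [6,0,-0.1],"yaw": 0}
    - {"offset": [7.5,0,-0.1],"yaw": 0}
    - {"offset": [8.7,0,-0.1],"yaw": 0}
    - {"offset": [9.2,0,-0.1],"yaw": 0}
    - {"offset": [9.2,0,-0.1],"yaw": 0}
    - {"offset": [9.2,0,-0.1],"yaw": 0}

```text
clock: 23.5
tcp_pos: [0.6094, 0.3175, 0.0387]
orientation: [0.707, 0.021, 0.706, -0.021]
wrist_force: [-0.8, -0.2, 0.5]
finger_gap: 0.0855
```

Emit:
servo_tool:
  increments:
    - {"offset": [0,0,0],"yaw": 0}
    - {"offset": [0,0,0],"yaw": 0}
    - {"offset": [0,0,0],"yaw": 0}
    - {"offset": [0,0,0],"yaw": 0}
    - {"offset": [0,0,0],"yaw": 0}
    - {"offset": [0,0,0],"yaw": 0}
    - {"offset": [0,0,0],"yaw": 0}
    - {"offset": [0,0,0],"yaw": 0}
  claw: 0.15
  force: 70

```text
clock: 24.3
tcp_pos: [0.6091, 0.3174, 0.0383]
orientation: [0.707, 0.021, 0.707, -0.021]
wrist_force: [-0.4, 0.5, 3.1]
finger_gap: 0.0309
```

```bash
 python3 rel.py post 36 y; python3 rel.py stud 170 y; python3 rel.py stud 170 y
```

```text
post [608.8 317.6  36. ] tcp [609.1 317.4  38.3] off cm [ 0.23  0.02 -0.03] yaw 0.03920623516010835 j6 0.42 clk 24.3 gap 30.9 F [-0.4  0.5  3.1]
stud [465.3 203.8 170. ] tcp [609.1 317.4  38.3] off cm [-13.19 -12.2  -13.66] yaw 0.03920623516010835 j6 0.42 clk 24.3 gap 30.9 F [-0.4  0.5  3.1]
stud [465.3 203.8 170. ] tcp [609.1 317.4  38.3] off cm [-13.19 -12.2  -13.66] yaw 0.03920623516010835 j6 0.42 clk 24.3 gap 30.9 F [-0.4  0.5  3.1]
```

Emit:
servo_tool:
  increments:
    - {"offset": [-2,0,0],"yaw": 0}
    - {"offset": [-5,0,0],"yaw": 0}
    - {"offset": [-8,0,0],"yaw": 0}
    - {"offset": [-9,-2,-2.2],"yaw": 0}
    - {"offset": [-9,-5,-5.6],"yaw": 0}
    - {"offset": [-9,-8,-9],"yaw": 0}
    - {"offset": [-9,-11,-12.3],"yaw": 0}
    - {"offset": [-9,-12.2,-13.7],"yaw": 0}

```text
clock: 25.1
tcp_pos: [0.4601, 0.2015, 0.1268]
orientation: [0.705, 0.021, 0.708, -0.022]
wrist_force: [0.3, -0.1, -0.5]
finger_gap: 0.0309
```

Emit:
servo_tool:
  increments:
    - {"offset": [0,0,0],"yaw": 0}
    - {"offset": [0,0,0],"yaw": 0}
    - {"offset": [0.5,0,0],"yaw": 0}
    - {"offset": [1.5,0,0],"yaw": 0}
    - {"offset": [2.5,0,0],"yaw": 0}
    - {"offset": [3,0,0],"yaw": 0}
    - {"offset": [3,0,0],"yaw": 0}
    - {"offset": [3,0,0],"yaw": 0}

```text
clock: 25.9
tcp_pos: [0.4646, 0.2037, 0.0974]
orientation: [0.707, 0.021, 0.707, -0.021]
wrist_force: [-0.2, -0.3, -0.4]
finger_gap: 0.0307
```

```bash
 python3 rel.py stud 69 y; python3 - <<'E'
from h import *
im,d,m=cap('scene')
cv2.imwrite('pics/s3.png',cv2.resize(im[100:260,270:470,::-1],None,fx=3.6,fy=3.6,interpolation=cv2.INTER_CUBIC))
E
python3 rel.py stud 69 y
```

```text
stud [465.3 203.8  69. ] tcp [464.6 203.7  97.4] off cm [2.84 0.01 0.07] yaw 0.04590063232987518 j6 0.31 clk 25.9 gap 30.7 F [-0.2 -0.3 -0.4]
stud [465.3 203.8  69. ] tcp [464.9 203.8  97.8] off cm [2.88 0.   0.04] yaw 0.04515627255931065 j6 0.31 clk 25.95 gap 30.6 F [ 1.2  0.6 -1.1]
```

View pics/s3.png

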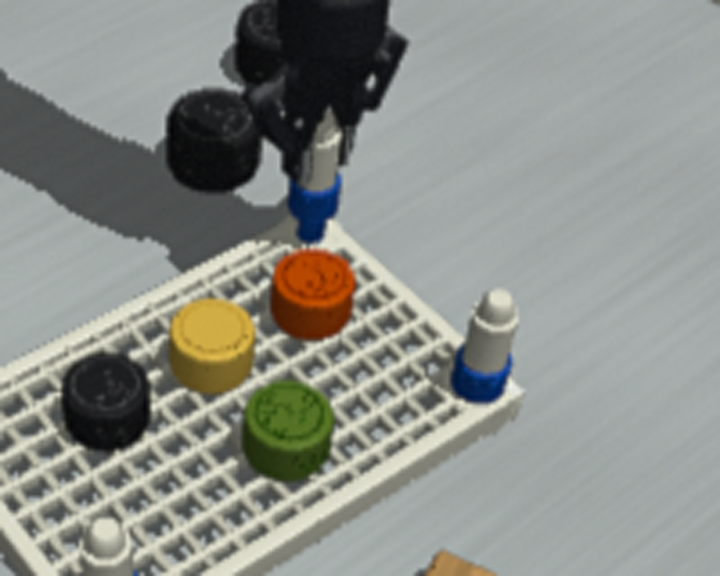

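The post hangs upright over the blue stud (crop px 312,235). Lowering in guarded steps.

Emit:
servo_tool:
  increments:
    - {"offset": [0.5,0,0],"yaw": 0}
    - {"offset": [1.0,0,0],"yaw": 0}
    - {"offset": [1.2,0,0],"yaw": 0}
    - {"offset": [1.4,0,0],"yaw": 0}
    - {"offset": [1.6,0,0],"yaw": 0}
    - {"offset": [1.8,0,0],"yaw": 0}
    - {"offset": [1.8,0,0],"yaw": 0}
    - {"offset": [1.8,0,0],"yaw": 0}

```text
clock: 26.75
tcp_pos: [0.4647, 0.2037, 0.0798]
orientation: [0.707, 0.021, 0.707, -0.021]
wrist_force: [-0.2, -0.4, -0.6]
finger_gap: 0.0305
```

Free: the foot is 5 mm below the stud top with no force. Continuing.

Emit:
servo_tool:
  increments:
    - {"offset": [0.2,0,0],"yaw": 0}
    - {"offset": [0.4,0,0],"yaw": 0}
    - {"offset": [0.6,0,0],"yaw": 0}
    - {"offset": [0.7,0,0],"yaw": 0}
    - {"offset": [0.8,0,0],"yaw": 0}
    - {"offset": [0.9,0,0],"yaw": 0}
    - {"offset": [0.9,0,0],"yaw": 0}
    - {"offset": [0.9,0,0],"yaw": 0}

```text
clock: 27.55
tcp_pos: [0.4647, 0.2037, 0.0708]
orientation: [0.707, 0.021, 0.707, -0.021]
wrist_force: [0.7, 0.1, -0.6]
finger_gap: 0.0306
```

```bash
 python3 rel.py stud 68 y
```

```text
stud [465.3 203.8  68. ] tcp [464.7 203.7  70.8] off cm [0.28 0.01 0.06] yaw 0.037820591092440736 j6 0.31 clk 27.55 gap 30.6 F [ 0.7  0.1 -0.6]
```

Emit:
servo_tool:
  increments:
    - {"offset": [0.1,0,0],"yaw": 0}
    - {"offset": [0.2,0,0],"yaw": 0}
    - {"offset": [0.3,0,0],"yaw": 0}
    - {"offset": [0.35,0,0],"yaw": 0}
    - {"offset": [0.4,0,0],"yaw": 0}
    - {"offset": [0.4,0,0],"yaw": 0}
    - {"offset": [0.4,0,0],"yaw": 0}
    - {"offset": [0.4,0,0],"yaw": 0}

```text
clock: 28.35
tcp_pos: [0.4649, 0.2038, 0.0682]
orientation: [0.707, 0.021, 0.706, -0.021]
wrist_force: [-3.7, -0.4, 10.0]
finger_gap: 0.0308
```

It seats at TCP 68.2 (expected 68.3) with 10 N upward. Releasing and retreating.

Emit:
servo_tool:
  increments:
    - {"offset": [0,0,0],"yaw": 0}
    - {"offset": [0,0,0],"yaw": 0}
    - {"offset": [0,0,0],"yaw": 0}
    - {"offset": [0,0,0],"yaw": 0}
    - {"offset": [-1.5,0,0],"yaw": 0}
    - {"offset": [-4,0,0],"yaw": 0}
    - {"offset": [-8,0,0],"yaw": 0}
    - {"offset": [-12,0,0],"yaw": 0}
  claw: 0.7

```text
clock: 29.15
tcp_pos: [0.464, 0.2035, 0.1874]
orientation: [0.706, 0.021, 0.707, -0.021]
wrist_force: [0.6, 0.7, 0.2]
finger_gap: 0.0602
```

Emit:
servo_tool:
  increments:
    - {"offset": [0,4,0],"yaw": 0}
    - {"offset": [0,8,0],"yaw": 0}
    - {"offset": [0,12,0],"yaw": 0}
    - {"offset": [0,16,0],"yaw": 0}
    - {"offset": [0,20,0],"yaw": 0}
    - {"offset": [0,20,0],"yaw": 0}
    - {"offset": [0,20,0],"yaw": 0}
    - {"offset": [0,20,0],"yaw": 0}

```text
clock: 29.95
tcp_pos: [0.4765, 0.4025, 0.1864]
orientation: [0.707, 0.021, 0.707, -0.022]
wrist_force: [-0.1, 0.0, 0.0]
finger_gap: 0.0598
```

```bash
python3 - <<'E'
from h import *
ux=np.array([.99816,-.0607]);uy=np.array([.0607,.99816])
for n in('top','scene'):
    im,d,m=cap(n); G=grid(m,d);Z=G[...,2]
    for lv,sz in((.07,150),(.1185,25)):
        M=((abs(Z-lv)<.006)).astype(np.uint8)
        k,L,S,C=cv2.connectedComponentsWithStats(M)
        for i in range(1,k):
            if S[i,4]>sz:
                P=G[L==i];c=mincirc(P)
                if c[1]<35: print(n,lv,S[i,4],np.round(C[i]),c,'ztop',np.round(np.percentile(P[:,2],95)*1000,1))
    cv2.imwrite(f'pics/e{n}.png',im[:,:,::-1])
s=env.get_state();print(s['clock'],s['tcp_pos'])
E
```

```text
top 0.07 457 [296. 171.] (array([610.7,  46.6]), 30.8) ztop 72.8
top 0.07 475 [256. 206.] (array([526.9, 146.5]), 30.8) ztop 72.9
top 0.07 482 [293. 208.] (array([519.2,  55.3]), 30.8) ztop 73.0
top 0.07 481 [330. 210.] (array([512.3, -34.3]), 30.6) ztop 73.3
top 0.1185 68 [233. 151.] (array([654.9, 194.1]), 11.7) ztop 122.3
top 0.1185 70 [367. 155.] (array([ 636.1, -125.4]), 11.6) ztop 122.1
top 0.1185 71 [228. 230.] (array([465.2, 203.1]), 11.2) ztop 122.4
top 0.1185 73 [366. 235.] (array([ 446.3, -114.7]), 11.1) ztop 122.7
scene 0.07 318 [357. 177.] (array([527.5, 145.3]), 32.4) ztop 71.5
scene 0.07 343 [329. 192.] (array([520.9,  54.2]), 31.3) ztop 71.6
scene 0.07 379 [299. 207.] (array([514.4, -35.9]), 31.2) ztop 71.5
scene 0.07 402 [350. 215.] (array([611. ,  45.7]), 32.3) ztop 71.3
scene 0.1185 32 [593.   2.] (array([ 435.3, 1534.3]), 21.3) ztop 123.8
scene 0.1185 35 [41. 26.] (array([-751.4, -280.5]), 17.0) ztop 123.7
scene 0.1185 33 [542.  30.] (array([ 433.8, 1150.2]), 16.3) ztop 123.7
scene 0.1185 45 [358. 142.] (array([466.8, 201.4]), 12.2) ztop 120.2
scene 0.1185 57 [408. 184.] (array([656. , 191.1]), 11.0) ztop 121.4
scene 0.1185 61 [254. 193.] (array([ 449.1, -116.5]), 11.1) ztop 121.2
scene 0.1185 78 [299. 248.] (array([ 637.7, -126.6]), 11.1) ztop 121.1
30.05 [0.47679232 0.40213404 0.18690644]
```

View pics/escene.png

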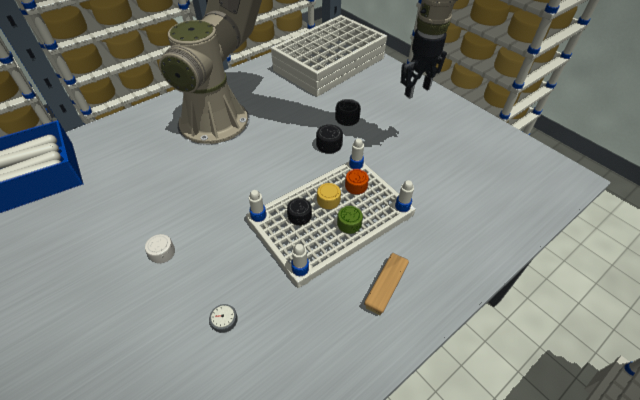

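View pics/etop.png

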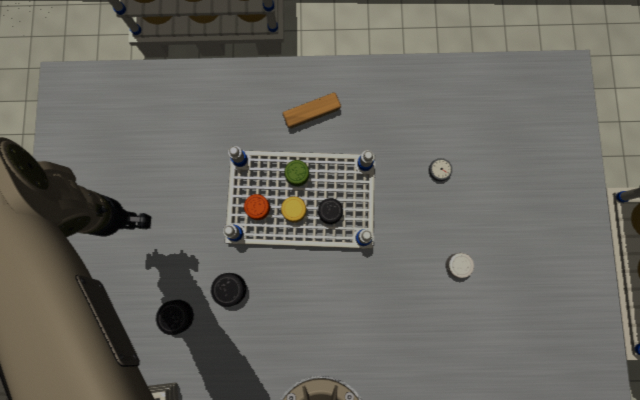

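Both views show the layout complete: the fourth post at (230,232) in the top view stands level with the others, and bloomy, gauge and brush are where they were. Handing in.

```bash
python3 -c "
from workcell import env
print(env.hand_in())"
```

```text
the job is handed in; nothing more can be done
None
```

The trial is laid out and handed in at about 30 s on the robot's clock. The orange, black (the smallest of the three) and green wheels are set down gently around the yellow one, and the loose post is pressed onto the bare stud.

| Last check | Top camera | Target |
|---|---|---|
| Orange, offset from yellow along tray x / y | +2 / +91.5 mm | 0 / +92 mm |
| Black, same | −1.5 / −90 mm | 0 / −92 mm |
| Green, same | +92 / −3 mm | +92 / 0 mm |
| Post, distance from where the fixed posts put the stud | 1–1.5 mm | under 4 mm |

- **Post:** it met the tray at the expected height with 10 N of push. Its top is within 1 mm of the fixed posts in both cameras.
- **Left alone:** yellow measured within about 1 mm of its start. The white wheel, gauge and brush look unmoved in both pictures, though I did not re-measure them.
- **Disagreement:** the two cameras differ by a steady 2 mm or so in absolute position. I used the top camera for the post because it matched the arm's own readings to about 1 mm. For the wheel offsets the two agree to about 2 mm; the scene camera puts green about 3 mm further to the right, at −3 mm/+90 mm becoming −3 mm/+90 mm within that spread.

No check failed.

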